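Crate the tins, then open the oil can

TASK

Get the shed bench ready for decanting oil: stand the two empty tins upright in the two free cells of the wooden crate, one per cell, and let go of them. Then take the cap off the green oil can: nobody knows whether its quarter-turn thread is left- or right-handed, so try it one way by its orange bar, and if it stops at once turn it the other way, then lift it off. Finish while still holding the cap level and still in the gripper, about 5 cm or more above where it sat, and leave the jars and the other things on the bench alone.

Things in the scene. Friction and masses are not known exactly. Their poses are not given: they have to be found in the camera images.
- tin_1: open empty straight-sided round aluminium tin with a white band, 48 mm across, wall 3 mm, 100 mm tall, about 90 g, standing on the bench; origin at the centre of its underside, z up
- tin_2: the other tin, the same as tin_1
- crate: open wooden crate fixed to the bench, 170 x 170 mm outside and 50 mm high, floor and walls 6 mm thick, one divider each way making four equal cells about 76 mm square with centres at x = +-41, y = +-41 mm in the crate's frame; origin at the centre of its underside, its floor 6 mm above
- pad_1: thin cork disc, 60 mm across and 1 mm thick, on the floor of a free cell: marks its centre (the disc offers no resistance; the tin stands on the crate's floor); origin at the centre of the cell, at the height of the crate's floor
- pad_2: the cork disc in the other free cell, like pad_1
- jar_1: short amber jar with a red lid, 52 mm across, 56 mm tall, standing in one of the crate's cells: leave it; origin at the centre of its underside
- jar_2: the jar in another cell, like jar_1
- oil_can: green and yellow oil can bolted to the bench, 120 mm (x) by 200 mm (y), 110 mm high, z up. Origin at bench height under the neck's axis, near the +y end: the tank spans y -150 to +50 mm, x -60 to +60 mm. The neck, hidden by the cap, rises 29 mm above the tank's top. A fixed dark vent plug, 62 mm across, 18 mm high, is on top at y = -95 mm
- cap: black round cap on the oil can's neck, 68 mm across, 38 mm high, with an upright orange finger bar on top: 50 mm long (cap's x), 16 mm thick (y), from 38 to 64 mm above the cap's underside; about 140 g, loose. Origin at the centre of its underside, which sits on the tank's top 110 mm above the bench; z up, along the axis. At the start the bar lies within 4 degrees of the can's x
- cap_grip (a point): the middle of the cap's orange bar, on the axis 51 mm above the cap's underside, moves with the cap. TCP about 10 mm above this point puts the fingertips near the bar's foot
- neck (a point): centre of the neck's foot on the tank's top. Thread: left- or right-handed, unseen, differs between starts. Turned the wrong way the cap meets a hard stop within about 20 degrees; the right way it turns freely without rising and is free 55 to 90 degrees from the start (75 is best; it stops again near 100), then lifts straight off. Locked, it can be pulled up only about 2 mm
- screwdriver: screwdriver lying on the bench, a bystander; origin within it
- spanner: steel spanner lying on the bench, a bystander; origin within it
- tape: yellow tape measure, 65 x 60 x 35 mm, a bystander; origin at the centre of its underside
- paint_tin: closed paint tin with a blue label, 80 mm across and 85 mm tall, a bystander; origin at the centre of its underside

How it is judged:
On the way, in this order (a step that is already met when the one before it is completed fails the run):
1. both tins stand upright on the floor of the crate, each in its own cell, and are let go, the cap still on (z of each of tin_1, tin_2 in the frame of crate below 0.014 m and x of tin_1 in the frame of crate between -0.085 and 0.085 m and y of tin_1 in the frame of crate between -0.085 and 0.085 m and angle between each of tin_1, tin_2's own z axis and vertical below 0.2 rad and x of tin_2 in the frame of crate between -0.085 and 0.085 m and y of tin_2 in the frame of crate between -0.085 and 0.085 m and contact force between each of tin_1, tin_2 and the fingers below 0.1 N and z of cap in the frame of oil_can below 0.12 m), for 0.2 s.
2. the cap is lifted off the neck in the gripper (z of cap in the frame of oil_can above 0.15 m and contact force between cap and the fingers above 2 N and contact force between cap and oil_can below 0.1 N), for 0.2 s.
At the end, for the whole second after the job is handed in: both tins stand on the crate floor in cells (underside under 14 mm above the crate's underside, tilt under 0.2 rad), let go; the cap is gripped (over 2 N), 40 mm or more above its seat, tilt under 0.35 rad, slower than 50 mm/s, touching no can, crate, tin or bystander (all of step 2 and z of each of tin_1, tin_2 in the frame of crate below 0.014 m and x of tin_1 in the frame of crate between -0.085 and 0.085 m and y of tin_1 in the frame of crate between -0.085 and 0.085 m and angle between each of tin_1, tin_2's own z axis and vertical below 0.2 rad and x of tin_2 in the frame of crate between -0.085 and 0.085 m and y of tin_2 in the frame of crate between -0.085 and 0.085 m and contact force between each of tin_1, tin_2 and the fingers below 0.1 N and contact force between cap and tin_1 below 0.1 N and contact force between cap and tin_2 below 0.1 N and contact force between cap and crate below 0.1 N and contact force between cap and jar_1 below 0.1 N and contact force between cap and jar_2 below 0.1 N and contact force between cap and screwdriver below 0.1 N and contact force between cap and spanner below 0.1 N and contact force between cap and tape below 0.1 N and contact force between cap and paint_tin below 0.1 N and angle between cap's own z axis and vertical below 0.35 rad and linear speed of cap below 0.05 m/s); the arm keeps its last pose, push and grip.
It fails at once if a jar or other bystander is moved more than 40 mm (distance of any of jar_1, jar_2, screwdriver, spanner, tape, paint_tin from where it was at the start of the episode above 0.04 m).
It fails at once if a tin is tipped over (angle between any of tin_1, tin_2's own z axis and vertical above 0.7 rad).
It also fails if it takes over 61 s, if anything falls off the work surface, if the arm or the gripper's body presses on something with over 40 N, if the wrist force passes 120 N, or if a joint passes its speed limit or range.

ROBOT

A 6-joint arm with a two-finger parallel gripper is mounted at the origin on the work surface. World frame = base frame: x ahead of the robot, y to its left, z up, the work surface at z = 0. Lengths are in m, angles in rad, forces in N, time in s.
With the tool pointing down it reaches from about 0.375 to 0.975 m from the base axis. Payload 3.8 kg.
Tool frame: the origin (TCP) lies between the finger pads, 19 mm behind the fingertips; this is the grasp point; z points along the fingers, y is the line along which they close (so a half turn about z gives the same grasp; the last joint's range is limited). The gripper opens to 85 mm and grips with 20 to 120 N. Pads are 22 mm wide; open, the fingers measure 114 mm over their backs; the gripper's body (76 mm by 85 mm) begins 54 mm behind the grasp point. The pads swing forward as they close: fully open they stand 13 mm farther back than shut.
Start: joints at [1.26, 0.264, 1.604, -0, 1.274, -0.037], TCP at [0.183, 0.65, 0.25] pointing down, gripper open.
Joint ranges: [-2.63, 2.63], [-0.94, 2.18], [0.31, 2.57], [-1.31, 4.45], [0, 2.66], [-2.55, 2.55]. Speed limits (rad/s): [2.57, 2.57, 3.14, 3.14, 3.14, 3.14].

INTERFACE

Orientations are given as a rotation vector (axis times angle).
In Python, from workcell import bot, cams gives the robot as it stands.
- The arm moves only by the tool play_rows, never from a script. Its argument "rows" is a list of rows, each a list of 2 entries, a list of its own where there are three numbers: the shift along the tool's x, y, z scaled (see below), then the turn, a rotation vector about the tool's x, y, z scaled (see below). A call has 1 to 20 rows; each row is the pose to reach, as a shift and turn from the pose commanded when the call began, along the tool's axes at that moment; what a row does not reach only later rows make up. The controller multiplies each number of a shift by 250 mm and each number of a turn by 45 degrees. A row lasts 1/12 s, in which the tool goes at most 41.7 mm and 7.16 degrees, less where a joint would pass 70% of its speed; a pose out of reach is approached as far as the arm can. A call with a number of a shift or a turn outside -1 to 1 is refused whole. A call with a gripper value outside its range is refused whole. "claw" is the opening, from -1 (shut) to 1 (fully open), set as the call begins (left out, the last holds). The fingers move at their own pace and stop on an object; "newtons" is the grip in N (left out, the last holds). Time passes only in rows, so rows that repeat a pose let the fingers close. It gives the time, the measured TCP pose, the force, the opening and the grip force at its end, in the units of the state.
- bot.read_state(): the state, without advancing time (a new reading comes with each control period).
- cams.read_camera(name): name is "scene" or "top" or "wrist"; returns a dict with "image" (480x640x3 uint8, red, green, blue), "K" (3x3 intrinsics, pixels), "T" (4x4, takes a point from camera to world coordinates); the wrist camera has in their place "mount" (4x4, takes a point from camera to tool coordinates, whose origin is the TCP and whose axes are the flange's). Camera axes: x right, y down, z forward; pixel columns grow to the right and rows downward; lengths in m; the calibration is good to about 2 mm. The wrist camera is an equidistant fisheye: a pixel r from the principal point sees the ray r / f radians off the axis. A picture is of the moment at which its call begins: read the wrist's pose just before it. There is no depth.
- bot.finish_job(): hands the job in; it is judged then, once.
The state is a dict: "time": time; "q": joint angles; "joint_vel": joint speeds; "joint_torque": joint torques, N m; "tool_pos": TCP position; "tcp_rot": TCP orientation; "wrist_force": force on the tool from outside, world axes, zero at the start; "torque": the same for the moment, N m; "width": opening from 0.0 (shut) to 1.0 (fully open); "grip_force": force on a finger pad.
Only numpy, scipy, OpenCV 4.12 (cv2) and the standard library are available. Lean on these libraries where they do the work, as an engineer would, in place of code of your own. Each camera call takes 0.05 s, during which the arm holds its last target. There are 200 camera calls.

## Working session

There is one attempt and no reset: what is moved stays moved. The work goes in short steps, Python scripts to look and compute and a tool call to move; the robot and the scene stay as the last step left them, time stands still between calls to the robot, and variables do not carry over. Pictures are saved under pics/ and viewed, at most 10 in all, crops included, and the job is handed in when it is done.

Besides the shell and the picture viewer there is one more tool, called after "Emit:" as name(argument=value, ...) on one line, values as JSON. play_rows: Moves the arm, as the interface text tells. Its arguments: {"type":"object","properties":{"rows":{"type":"array","items":{"type":"array"}},"claw":{"type":"number"},"newtons":{"type":"number"}},"required":["rows"]}

```bash
mkdir -p pics; python3 - <<'E'
from workcell import bot,cams
import cv2,numpy as np
np.set_printoptions(precision=4,suppress=True)
s=bot.read_state();print(s)
for n in("scene","top"):
    c=cams.read_camera(n);cv2.imwrite(f"pics/{n}0.png",c["image"][:,:,::-1]);print(n,c["K"],c["T"])
    np.savez(f"{n}.npz",K=c["K"],T=c["T"])
c=cams.read_camera("wrist");print({k:v for k,v in c.items() if k!="image"})
E
```

```text
{'time': 0.0, 'q': array([ 1.2601,  0.2647,  1.6054,  0.    ,  1.2737, -0.0369]), 'joint_vel': array([ 0.0003, -0.0021, -0.0004,  0.0019, -0.0021, -0.0001]), 'joint_torque': array([ -0.0034, -51.512 , -36.7305,  -0.0006,   0.0133,   0.    ]), 'tool_pos': array([0.1823, 0.6492, 0.2487]), 'tcp_rot': array([-0.4287, -3.1118,  0.0034]), 'wrist_force': array([ 0.2714, -1.1856,  1.1165]), 'torque': array([ 0.0202, -0.0091,  0.002 ]), 'grip_force': 0.0, 'width': 0.995928204522405}
scene [[522.1694   0.     319.8465]
 [  0.     522.1694 231.9788]
 [  0.       0.       1.    ]] [[ 0.0983  0.7026 -0.7048  1.2985]
 [ 0.9951 -0.0762  0.0629 -0.0071]
 [-0.0095 -0.7075 -0.7066  0.8558]
 [ 0.      0.      0.      1.    ]]
top [[481.8454   0.     319.9429]
 [  0.     481.8454 241.7914]
 [  0.       0.       1.    ]] [[ 0.0145 -0.9976  0.0681  0.5002]
 [-0.9999 -0.015  -0.0065  0.053 ]
 [ 0.0075 -0.068  -0.9977  0.9106]
 [ 0.      0.      0.      1.    ]]
{'K': array([[371.6483,   0.    , 318.038 ],
       [  0.    , 371.6483, 241.9235],
       [  0.    ,   0.    ,   1.    ]]), 'mount': array([[-0.0008, -0.9605, -0.2781,  0.0699],
       [ 1.    , -0.0009,  0.0003, -0.0006],
       [-0.0006, -0.2781,  0.9605, -0.1235],
       [ 0.    ,  0.    ,  0.    ,  1.    ]])}
```

View pics/top0.png

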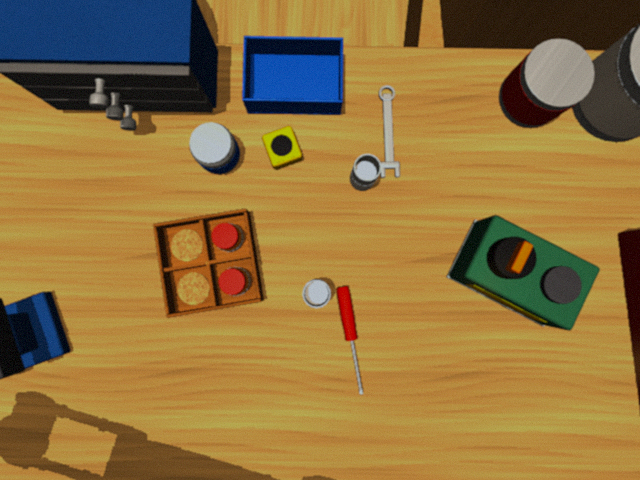

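View pics/scene0.png

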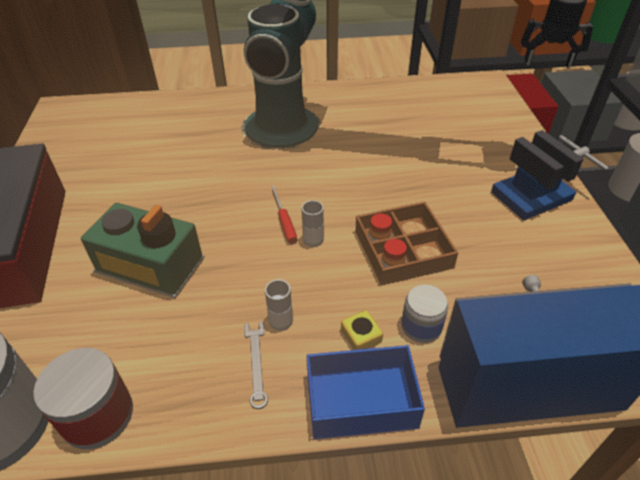

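The top view shows tins at about (367,169) and (316,292), the crate centred near (209,263) with its free cells on the left at (187,245) and (193,289), and the cap at (517,257). The scene view shows the tins at (278,300) and (313,222), and the bar at (152,218). I'll enlarge both for exact pixels.

```bash
python3 - <<'E'
import cv2,numpy as np
def crop(im,x,y,w,h,s,W,H):
    c=cv2.resize(im[y:y+h,x:x+w],None,fx=s,fy=s,interpolation=cv2.INTER_CUBIC)
    for i in range(0,w,10):
        cv2.line(c,(i*s,0),(i*s,6 if i%50 else 14),(255,0,255),1)
        if i%20==0: cv2.putText(c,str(x+i),(i*s,24),0,.35,(255,0,255),1)
    for j in range(0,h,10):
        cv2.line(c,(0,j*s),(6,j*s),(255,0,255),1)
        if j%20==0: cv2.putText(c,str(y+j),(8,j*s+4),0,.35,(255,0,255),1)
    return c
t=cv2.imread("pics/top0.png");s=cv2.imread("pics/scene0.png")
A=np.hstack([crop(t,340,145,60,50,5,0,0),crop(t,290,265,60,50,5,0,0)])
B=np.hstack([crop(t,150,200,120,85+35,3,0,0),crop(t,480,225,80,120,3,0,0)])
B=np.hstack([crop(t,150,205,118,116,3,0,0),crop(t,482,225,82,116,3,0,0)]);
cv2.imwrite("pics/a.png",np.vstack([A,B[:350]]))
A=np.hstack([crop(s,255,272,50,62,4,0,0),crop(s,290,192,50,62,4,0,0),crop(s,125,200,75,62,4,0,0)])
B=crop(s,350,198,110,86,4,0,0);B=np.pad(B,((0,0),(0,A.shape[1]-B.shape[1]),(0,0)))
cv2.imwrite("pics/b.png",np.vstack([A,B]))
E
cat > geo.py <<'E'
import numpy as np
from scipy.spatial.transform import Rotation as R
C={n:np.load(f"{n}.npz") for n in("top","scene")}
def ray(n,p):
    c=C[n];d=c["T"][:3,:3]@np.linalg.solve(c["K"],[*p,1.]);return c["T"][:3,3],d/np.linalg.norm(d)
def atz(n,p,z):
    o,d=ray(n,p);return o+d*(z-o[2])/d[2]
def tri(p,q):
    (a,u),(b,v)=ray("top",p),ray("scene",q)
    k=np.linalg.lstsq(np.c_[u,-v],b-a,rcond=None)[0];P,Q=a+k[0]*u,b+k[1]*v
    return (P+Q)/2,np.linalg.norm(P-Q)
def proj(n,P):
    c=C[n];q=c["K"]@(np.linalg.inv(c["T"])@[*P,1])[:3];return q[:2]/q[2]
E
```

```text
(no output)
```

View pics/a.png

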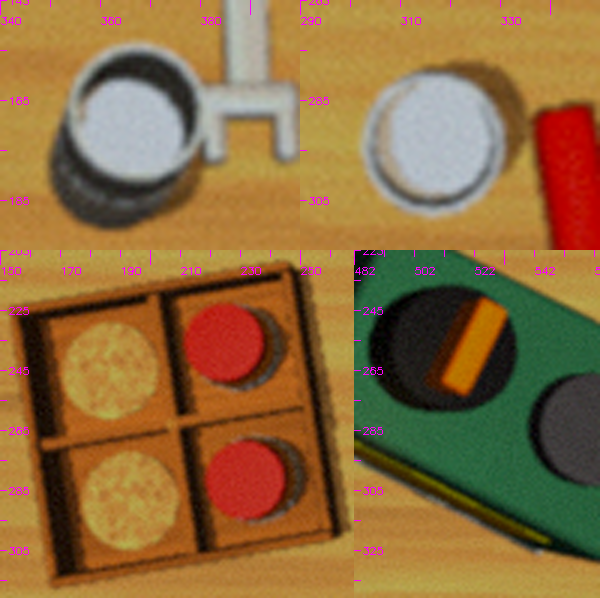

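View pics/b.png

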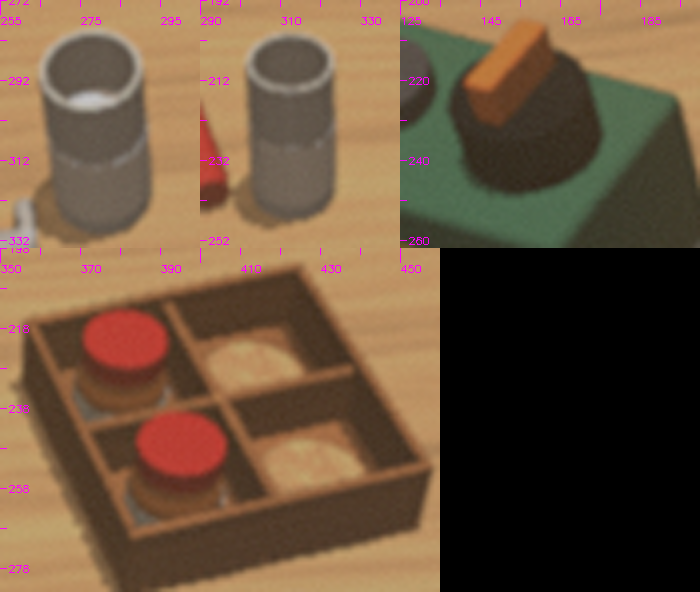

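Rim, pad, crate and bar edges are all readable. In the top view the tin rims centre on (367.4,168) and (316.7,293.4), the pads on (186.5,245) and (193,288), and the bar's top on (522,257). Triangulating these against the scene view.

```bash
python3 - <<'E'
from geo import *
np.set_printoptions(precision=4,suppress=True)
T={"tinA":((367.4,168),(277.8,289.6)),"tinB":((316.7,293.4),(312.5,207.4)),
"cross":((208.3,263.3),(403.8,236.5)),"c++":((155,226),(458,251.8)),"c+-":((246.7,209),(383.8,269.8)),"c--":((264,300),(357,216)),"c-+":((168.3,317.3),(425,203)),
"b1":((526.3,240.7),(149.3,224.3)),"b2":((533.3,245.7),(141.5,220.5)),"b3":((518,273.3),(157,204.5)),"b4":((511,269.3),(162.3,206.8)),"bar":((522.2,257.2),(152.5,214))}
r={}
for k,(p,q) in T.items():
    r[k],e=tri(p,q);print(k,r[k],"gap",round(e,4))
print("crate mean",np.mean([r[k] for k in r if k[0]=='c' and k!="cross"],0))
for p in((186.5,245),(193,288.2)):
    P=atz("top",p,.007);print("pad",P,"scene",proj("scene",P))
for k in r:
    if k[0]=='b':
        P=atz("top",T[k][0],.174);Q=atz("scene",T[k][1],.174);print(k,P,Q)
for k,z in(("tinA",.1),("tinB",.1)): print(k,atz("top",T[k][0],z),atz("scene",T[k][1],z))
for c in ("c++","c+-","c--","c-+","cross"): print(c,atz("top",T[c][0],.05),atz("scene",T[c][1],.05))
E
```

```text
tinA [ 0.6836 -0.0318  0.0968] gap 0.0002
tinB [0.4689 0.0518 0.1003] gap 0.0
cross [0.5177 0.2475 0.0392] gap 0.0011
c++ [0.5832 0.3456 0.0481] gap 0.0039
c+- [0.6163 0.1817 0.049 ] gap 0.0035
c-- [0.4543 0.1487 0.051 ] gap 0.0075
c-+ [0.4207 0.3162 0.0441] gap 0.0021
b1 [ 0.5573 -0.2683  0.1694] gap 0.0051
b2 [ 0.5495 -0.2806  0.1723] gap 0.0002
b3 [ 0.5067 -0.2565  0.1726] gap 0.0004
b4 [ 0.5127 -0.2461  0.171 ] gap 0.0001
bar [ 0.5316 -0.2631  0.1711] gap 0.001
crate mean [0.5186 0.2481 0.048 ]
pad [0.5521 0.2972 0.007 ] scene [428.1248 256.117 ]
pad [0.4716 0.2824 0.007 ] scene [413.2611 230.9055]
b1 [ 0.5569 -0.2691  0.174 ] [ 0.5635 -0.2639  0.174 ]
b2 [ 0.5494 -0.2798  0.174 ] [ 0.5513 -0.28    0.174 ]
b3 [ 0.5067 -0.2556  0.174 ] [ 0.5083 -0.2562  0.174 ]
b4 [ 0.5127 -0.2449  0.174 ] [ 0.5162 -0.245   0.174 ]
bar [ 0.5314 -0.2624  0.174 ] [ 0.5351 -0.2615  0.174 ]
tinA [ 0.6829 -0.0314  0.1   ] [ 0.6861 -0.0318  0.1   ]
tinB [0.4689 0.0518 0.1   ] [0.4686 0.0518 0.1   ]
c++ [0.5828 0.3429 0.05  ] [0.5846 0.3468 0.05  ]
c+- [0.616  0.1798 0.05  ] [0.6171 0.1832 0.05  ]
c-- [0.4539 0.1451 0.05  ] [0.4532 0.1528 0.05  ]
c-+ [0.4212 0.3134 0.05  ] [0.4269 0.315  0.05  ]
cross [0.5175 0.2457 0.05  ] [0.5281 0.2436 0.05  ]
```

```bash
cat > go.py <<'E'
import sys
from geo import *
from workcell import bot
def plan(xyz,yaw):   # yaw = world angle (deg) of tool y; tool z straight down
    s=bot.read_state();M=R.from_rotvec(s["tcp_rot"]).as_matrix()
    a=np.radians(yaw);G=np.c_[[np.sin(a),-np.cos(a),0],[np.cos(a),np.sin(a),0],[0,0,-1]]
    d=M.T@(np.array(xyz)-s["tool_pos"])
    t=R.from_matrix(M.T@G).as_rotvec(degrees=True)
    print("t",round(s["time"],2),"pos",s["tool_pos"].round(4),"y-yaw",round(np.degrees(np.arctan2(M[1,1],M[0,1])),1),"q",s["q"].round(2),"F",s["wrist_force"].round(1),"Tz",round(s["torque"][2],2),"w",round(s["width"],3),"g",round(s["grip_force"],1))
    print("shift",(d/.25).round(3),"turn",(t/45).round(3),"rows",round(max(np.linalg.norm(d)/.0417,np.linalg.norm(t)/7.16),1))
if __name__=="__main__":
    v=[float(x) for x in sys.argv[1:]]
    for i in range(0,len(v),4): plan(v[i:i+3],v[i+3])
E
python3 go.py .469 .052 .20 101
```

```text
Traceback (most recent call last):
  File "go.py", line 13, in <module>
    for i in range(0,len(v),4): plan(v[i:i+3],v[i+3])
                                ~~~~^^^^^^^^^^^^^^^^^
  File "go.py", line 8, in plan
    t=R.from_matrix(M.T@G).as_rotvec(degrees=True)
      ~~~~~~~~~~~~~^^^^^^^
  File "scipy/spatial/transform/_rotation.pyx", line 1143, in scipy.spatial.transform._rotation.Rotation.from_matrix
ValueError: Non-positive determinant (left-handed or null coordinate frame) in rotation matrix 0: [[-8.93469053e-01  4.49124759e-01 -5.12608701e-05]
 [ 4.49123912e-01  8.93467577e-01  1.84432249e-03]
 [-8.74130818e-04 -1.62482258e-03  9.99998298e-01]].
```

```bash
sed -i 's/\[np.sin(a),-np.cos(a),0\]/[-np.sin(a),np.cos(a),0]/' go.py; python3 go.py .469 .052 .20 101
```

```text
t 0.15 pos [0.1824 0.6493 0.2489] y-yaw 74.3 q [ 1.26  0.26  1.61 -0.    1.27 -0.04] F [-0.9 -0.2 -0.6] Tz 0.01 w 1.0 g 0.0
shift [-1.75  -1.99   0.199] turn [-0.002 -0.001 -0.593] rows 15.9
```

Emit:
play_rows(rows=[[[-0.88,-0.99,0],[0,0,-0.59]],[[-0.88,-0.99,0],[0,0,-0.59]],[[-0.88,-0.99,0],[0,0,-0.59]],[[-0.88,-0.99,0],[0,0,-0.59]],[[-0.88,-0.99,0],[0,0,-0.59]],[[-0.88,-0.99,0],[0,0,-0.59]],[[-0.88,-0.99,0],[0,0,-0.59]],[[-0.88,-0.99,0],[0,0,-0.59]]], claw=1, newtons=35)

```text
time: 0.82
tool_pos: [0.3276, 0.3499, 0.2497]
tcp_rot: [0.298, -3.127, 0.001]
wrist_force: [0.8, 0.7, 0.2]
width: 1.003
grip_force: 0.0
```

```bash
python3 go.py .469 .052 .20 101
```

```text
t 0.82 pos [0.3276 0.3499 0.2497] y-yaw 100.9 q [ 0.77 -0.11  2.01 -0.    1.25 -0.99] F [0.8 0.7 0.2] Tz -0.05 w 1.003 g 0.0
shift [-0.33  -1.277  0.199] turn [-0.001 -0.    -0.003] rows 8.0
```

Emit:
play_rows(rows=[[[-0.33,-1,0.1],[0,0,0]],[[-0.33,-1,0.1],[0,0,0]],[[-0.33,-1,0.1],[0,0,0]],[[-0.33,-1,0.1],[0,0,0]],[[-0.33,-1,0.1],[0,0,0]],[[-0.33,-1,0.1],[0,0,0]],[[-0.33,-1,0.1],[0,0,0]]])

```text
time: 1.4
tool_pos: [0.4569, 0.1178, 0.2244]
tcp_rot: [-0.292, 3.128, -0.003]
wrist_force: [0.4, -0.1, 0.3]
width: 0.998
grip_force: 0.0
```

```bash
python3 go.py .469 .052 .16 101; python3 - <<'E'
from workcell import bot,cams
import cv2
c=cams.read_camera("wrist");cv2.imwrite("pics/w1.png",c["image"][:,:,::-1]);print(bot.read_state()["tool_pos"])
E
```

```text
t 1.4 pos [0.4569 0.1178 0.2244] y-yaw 100.7 q [ 0.2  -0.11  2.05 -0.    1.2  -1.56] F [ 0.4 -0.1  0.3] Tz 0.02 w 0.998 g 0.0
shift [ 0.001 -0.267  0.258] turn [-0.003 -0.    -0.007] rows 2.2
[0.45718094 0.11754393 0.22424304]
```

View pics/w1.png

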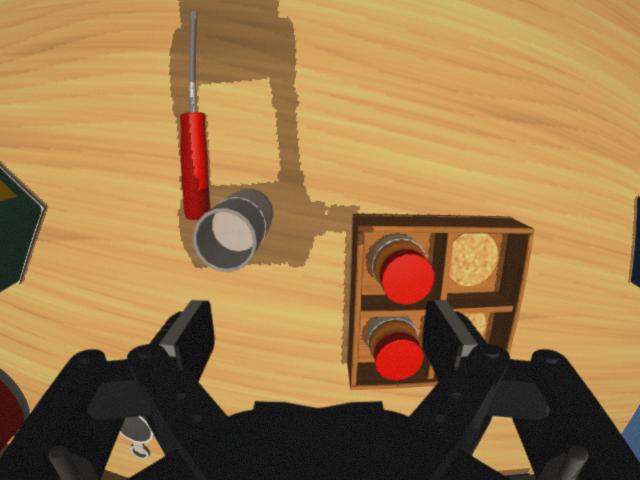

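The wrist view shows tin B's rim centred at about (226,238), clear of the screwdriver, and the near pad at (474,259). I'll check both against the earlier fixes.

```bash
cat >> geo.py <<'E'
KW=(371.6483,318.038,241.9235)
MW=np.array([[-0.0008,-0.9605,-0.2781,0.0699],[1,-0.0009,0.0003,-0.0006],[-0.0006,-0.2781,0.9605,-0.1235],[0,0,0,1]])
def wrist_atz(s,p,z):
    u=np.array(p)-KW[1:];r=np.linalg.norm(u);th=r/KW[0]
    d=np.r_[np.sin(th)*u/r,np.cos(th)]
    M=R.from_rotvec(s["tcp_rot"]).as_matrix()
    o=M@MW[:3,3]+s["tool_pos"];d=M@MW[:3,:3]@d
    return o+d*(z-o[2])/d[2]
E
python3 - <<'E'
from geo import *;from workcell import bot
s=bot.read_state()
for n,p,z in(("tinB",(226,238),.1),("pad near",(474,259),.007),("jar near",(408,277),.062)): print(n,wrist_atz(s,p,z).round(4))
E
python3 go.py .469 .052 .16 101 .469 .052 .083 101
```

```text
tinB [0.4682 0.0526 0.1   ]
pad near [0.474  0.2829 0.007 ]
jar near [0.4862 0.1991 0.062 ]
t 1.45 pos [0.4572 0.1175 0.2242] y-yaw 100.6 q [ 0.2  -0.11  2.05 -0.    1.2  -1.55] F [ 0.3 -1.9 -0.5] Tz 0.05 w 1.0 g 0.0
shift [ 0.002 -0.266  0.258] turn [-0.003 -0.    -0.008] rows 2.2
t 1.45 pos [0.4572 0.1175 0.2242] y-yaw 100.6 q [ 0.2  -0.11  2.05 -0.    1.2  -1.55] F [ 0.3 -1.9 -0.5] Tz 0.05 w 1.0 g 0.0
shift [ 0.002 -0.265  0.566] turn [-0.003 -0.    -0.008] rows 3.7
```

Emit:
play_rows(rows=[[[0,-0.266,0.05],[0,0,0]],[[0,-0.266,0.1],[0,0,0]],[[0,-0.266,0.2],[0,0,0]],[[0,-0.266,0.25],[0,0,0]],[[0,-0.266,0.3],[0,0,0]],[[0,-0.266,0.4],[0,0,0]],[[0,-0.266,0.5],[0,0,0]],[[0,-0.266,0.565],[0,0,0]],[[0,-0.266,0.565],[0,0,0]],[[0,-0.266,0.565],[0,0,0]]])

```text
time: 2.28
tool_pos: [0.4668, 0.0572, 0.0829]
tcp_rot: [0.298, -3.124, -0.0]
wrist_force: [0.3, 0.8, -0.1]
width: 1.004
grip_force: 0.0
```

Emit:
play_rows(rows=[[[0,0,0],[0,0,0]],[[0,0,0],[0,0,0]],[[0,0,0],[0,0,0]],[[0,0,0],[0,0,0]],[[0,0,0],[0,0,0]],[[0,0,0],[0,0,0]],[[0,0,0],[0,0,0]],[[0,0,0],[0,0,0]]], claw=-1, newtons=35)

```text
time: 2.95
tool_pos: [0.4696, 0.0568, 0.0853]
tcp_rot: [-0.297, 3.124, -0.0]
wrist_force: [-1.5, -0.6, 5.9]
width: 0.55
grip_force: 35.1
```

```bash
python3 go.py .469 .052 .215 101
```

```text
t 2.95 pos [0.4696 0.0568 0.0853] y-yaw 100.9 q [ 0.07  0.05  2.18 -0.    0.91 -1.69] F [-1.5 -0.6  5.9] Tz -0.03 w 0.55 g 35.1
shift [ 0.004 -0.019 -0.519] turn [-0.001  0.004 -0.003] rows 3.1
```

Emit:
play_rows(rows=[[[0,0,-0.12],[0,0,0]],[[0,0,-0.26],[0,0,0]],[[0,0,-0.4],[0,0,0]],[[0,0,-0.54],[0,0,0]],[[0,0,-0.56],[0,0,0]]])

```text
time: 3.37
tool_pos: [0.4718, 0.0571, 0.2309]
tcp_rot: [-0.296, 3.116, -0.0]
wrist_force: [0.8, 0.0, -0.6]
width: 0.554
grip_force: 36.2
```

```bash
python3 go.py .472 .2825 .225 101
```

```text
t 3.37 pos [0.4718 0.0571 0.2309] y-yaw 100.9 q [ 0.07 -0.11  2.05  0.    1.2  -1.69] F [ 0.8  0.  -0.6] Tz -0.01 w 0.554 g 36.2
shift [-0.17   0.885  0.025] turn [-0.002  0.015 -0.003] rows 5.4
```

Emit:
play_rows(rows=[[[-0.03,0.14,0.0],[0,0,0]],[[-0.06,0.3,0.0],[0,0,0]],[[-0.09,0.46,0.0],[0,0,0]],[[-0.12,0.62,0.0],[0,0,0]],[[-0.15,0.76,0.0],[0,0,0]],[[-0.17,0.85,0.0],[0,0,0]],[[-0.17,0.885,0.0],[0,0,0]],[[-0.17,0.885,0.0],[0,0,0]],[[-0.17,0.885,0.0],[0,0,0]],[[-0.17,0.885,0.0],[0,0,0]],[[-0.17,0.885,0.0],[0,0,0]]])

```text
time: 4.28
tool_pos: [0.4681, 0.2806, 0.2235]
tcp_rot: [0.295, -3.127, 0.001]
wrist_force: [0.4, -0.5, -0.5]
width: 0.547
grip_force: 36.2
```

```bash
python3 - <<'E'
from workcell import bot,cams
import cv2
c=cams.read_camera("top");cv2.imwrite("pics/t2.png",cv2.resize(c["image"][180:340,100:320,::-1],None,fx=3,fy=3))
E
python3 go.py .472 .2825 .093 101
```

```text
t 4.33 pos [0.4682 0.2807 0.2237] y-yaw 100.8 q [ 0.49  0.04  1.91 -0.    1.19 -1.26] F [-0.8 -0.3 -1.1] Tz -0.01 w 0.553 g 36.2
shift [-0.016  0.005  0.523] turn [-0.001 -0.    -0.005] rows 3.1
```

View pics/t2.png

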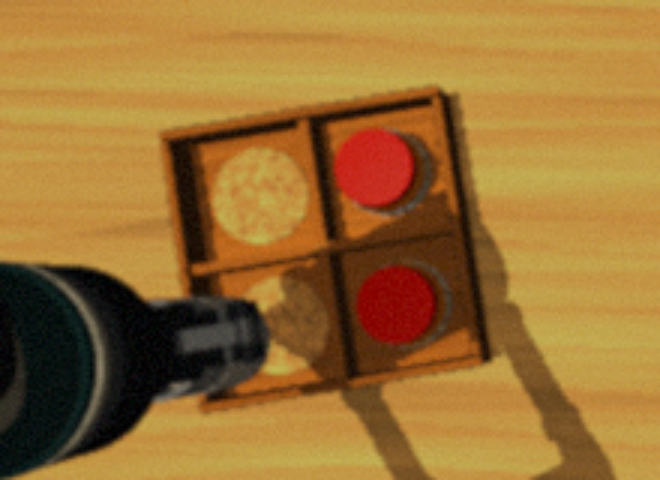

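The view shows the gripper over the near pad, about (283,325) in the crop, with the cell clear. Descending.

Emit:
play_rows(rows=[[[-0.016,0.005,0.1],[0,0,0]],[[-0.016,0.005,0.2],[0,0,0]],[[-0.016,0.005,0.3],[0,0,0]],[[-0.016,0.005,0.4],[0,0,0]],[[-0.016,0.005,0.46],[0,0,0]],[[-0.016,0.005,0.5],[0,0,0]],[[-0.016,0.005,0.52],[0,0,0]],[[-0.016,0.005,0.525],[0,0,0]],[[-0.016,0.005,0.525],[0,0,0]],[[-0.016,0.005,0.525],[0,0,0]]])

```text
time: 5.17
tool_pos: [0.4729, 0.2845, 0.0939]
tcp_rot: [-0.297, 3.125, 0.001]
wrist_force: [1.3, 0.7, -0.5]
width: 0.55
grip_force: 36.3
```

```bash
python3 go.py .472 .2825 .092 101
```

```text
t 5.17 pos [0.4729 0.2845 0.0939] y-yaw 100.8 q [ 0.5   0.18  2.01 -0.    0.94 -1.26] F [ 1.3  0.7 -0.5] Tz -0.02 w 0.55 g 36.3
shift [ 0.005 -0.007  0.007] turn [ 0.001  0.003 -0.003] rows 0.1
```

Down another 3 mm until it touches, then release and go straight up.

Emit:
play_rows(rows=[[[0,0,0.006],[0,0,0]],[[0,0,0.012],[0,0,0]],[[0,0,0.012],[0,0,0]],[[0,0,0.012],[0,0,0]]])

```text
time: 5.5
tool_pos: [0.4729, 0.2846, 0.0909]
tcp_rot: [-0.297, 3.125, 0.001]
wrist_force: [0.1, -0.3, 5.7]
width: 0.548
grip_force: 35.3
```

Emit:
play_rows(rows=[[[0,0,0],[0,0,0]],[[0,0,0],[0,0,0]],[[0,0,0],[0,0,0]],[[0,0,0],[0,0,0]],[[0,0,0],[0,0,0]],[[0,0,0],[0,0,0]],[[0,0,-0.05],[0,0,0]],[[0,0,-0.15],[0,0,0]],[[0,0,-0.3],[0,0,0]],[[0,0,-0.45],[0,0,0]],[[0,0,-0.45],[0,0,0]]], claw=1)

```text
time: 6.42
tool_pos: [0.4765, 0.2867, 0.2119]
tcp_rot: [-0.296, 3.114, 0.009]
wrist_force: [1.8, 1.5, 2.1]
width: 1.003
grip_force: 0.0
```

```bash
python3 go.py .684 -.0315 .2 101
```

```text
t 6.42 pos [0.4765 0.2867 0.2119] y-yaw 100.9 q [ 0.5   0.06  1.91  0.    1.16 -1.26] F [1.8 1.5 2.1] Tz -0.04 w 1.003 g 0.0
shift [-0.574 -1.407  0.05 ] turn [ 0.006  0.019 -0.003] rows 9.1
```

Emit:
play_rows(rows=[[[-0.4,-1,0.0],[0,0,0]],[[-0.4,-1,0.0],[0,0,0]],[[-0.4,-1,0.0],[0,0,0]],[[-0.4,-1,0.0],[0,0,0]],[[-0.4,-1,0.0],[0,0,0]],[[-0.4,-1,0.0],[0,0,0]],[[-0.4,-1,0.0],[0,0,0]],[[-0.4,-1,0],[0,0,0]],[[-0.4,-1,0],[0,0,0]],[[-0.4,-1,0],[0,0,0]]])

```text
time: 7.25
tool_pos: [0.6167, 0.0579, 0.2022]
tcp_rot: [0.297, -3.127, -0.001]
wrist_force: [-0.5, 0.8, -0.5]
width: 1.0
grip_force: 0.0
```

```bash
python3 - <<'E'
from workcell import bot,cams
import cv2,numpy as np
s=bot.read_state();c=cams.read_camera("wrist");cv2.imwrite("pics/w3.png",c["image"][:,:,::-1]);np.savez("w3.npz",**{k:s[k] for k in("tool_pos","tcp_rot")})
E
python3 go.py .684 -.0315 .17 101 .684 -.0315 .083 101
```

```text
t 7.3 pos [0.6165 0.0584 0.2022] y-yaw 100.9 q [ 0.05  0.19  1.78  0.    1.17 -1.71] F [ 0.7 -0.6 -0.3] Tz -0.01 w 0.999 g 0.0
shift [-0.197 -0.404  0.128] turn [ 0.001 -0.    -0.002] rows 2.8
t 7.3 pos [0.6165 0.0584 0.2022] y-yaw 100.9 q [ 0.05  0.19  1.78  0.    1.17 -1.71] F [ 0.7 -0.6 -0.3] Tz -0.01 w 0.999 g 0.0
shift [-0.197 -0.404  0.476] turn [ 0.001 -0.    -0.002] rows 3.9
```

View pics/w3.png

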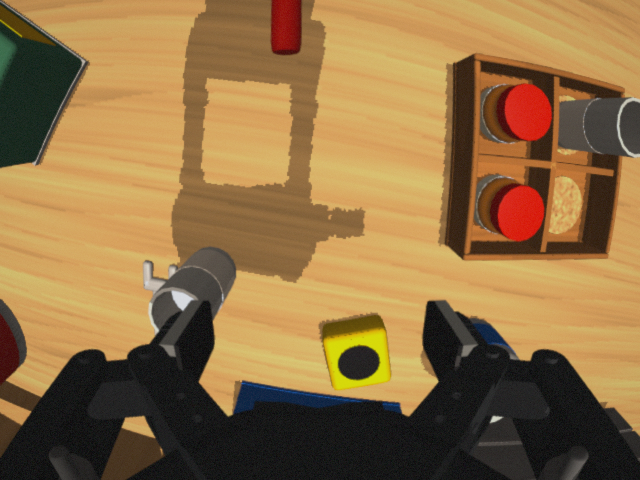

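Tin B stands in the near cell at (605,128), the far pad is free at (566,205), and tin A's rim is where expected near (182,308). Moving onto tin A.

Emit:
play_rows(rows=[[[-0.197,-0.404,0],[0,0,0]],[[-0.197,-0.404,0],[0,0,0]],[[-0.197,-0.404,0.03],[0,0,0]],[[-0.197,-0.404,0.1],[0,0,0]],[[-0.197,-0.404,0.17],[0,0,0]],[[-0.197,-0.404,0.25],[0,0,0]],[[-0.197,-0.404,0.33],[0,0,0]],[[-0.197,-0.404,0.41],[0,0,0]],[[-0.197,-0.404,0.475],[0,0,0]],[[-0.197,-0.404,0.475],[0,0,0]],[[-0.197,-0.404,0.475],[0,0,0]]])

```text
time: 8.22
tool_pos: [0.6831, -0.0308, 0.0822]
tcp_rot: [0.3, -3.124, -0.001]
wrist_force: [0.6, 0.0, -0.6]
width: 1.001
grip_force: 0.0
```

Emit:
play_rows(rows=[[[0,0,0],[0,0,0]],[[0,0,0],[0,0,0]],[[0,0,0],[0,0,0]],[[0,0,0],[0,0,0]],[[0,0,0],[0,0,0]],[[0,0,0],[0,0,0]],[[0,0,0],[0,0,0]],[[0,0,0],[0,0,0]]], claw=-1)

```text
time: 8.88
tool_pos: [0.6861, -0.0325, 0.0855]
tcp_rot: [-0.297, 3.124, -0.0]
wrist_force: [-0.0, 0.6, 5.8]
width: 0.556
grip_force: 36.7
```

Emit:
play_rows(rows=[[[0,0,-0.12],[0,0,0]],[[0,0,-0.26],[0,0,0]],[[0,0,-0.4],[0,0,0]],[[0,0,-0.54],[0,0,0]],[[0,0,-0.6],[0,0,0]],[[0,0,-0.6],[0,0,0]]])

```text
time: 9.38
tool_pos: [0.6875, -0.0329, 0.2398]
tcp_rot: [-0.296, 3.117, -0.003]
wrist_force: [0.3, -0.2, -0.1]
width: 0.556
grip_force: 36.6
```

```bash
python3 go.py .552 .2975 .23 101
```

```text
t 9.38 pos [ 0.6875 -0.0329  0.2398] y-yaw 100.9 q [-0.08  0.29  1.59 -0.    1.25 -1.84] F [ 0.3 -0.2 -0.1] Tz -0.01 w 0.556 g 36.6
shift [0.284 1.4   0.033] turn [-0.004  0.013 -0.003] rows 8.6
```

Emit:
play_rows(rows=[[[0.03,0.14,0],[0,0,0]],[[0.06,0.3,0],[0,0,0]],[[0.09,0.46,0],[0,0,0]],[[0.12,0.62,0],[0,0,0]],[[0.15,0.76,0],[0,0,0]],[[0.18,0.9,0],[0,0,0]],[[0.2,1,0],[0,0,0]]])

```text
time: 9.97
tool_pos: [0.5854, 0.2057, 0.2305]
tcp_rot: [0.299, -3.123, -0.0]
wrist_force: [0.8, 0.5, -1.1]
width: 0.559
grip_force: 36.7
```

```bash
python3 go.py .552 .2975 .235 101
```

```text
t 9.97 pos [0.5854 0.2057 0.2305] y-yaw 100.9 q [ 0.3   0.18  1.75  0.    1.22 -1.46] F [ 0.8  0.5 -1.1] Tz 0.0 w 0.559 g 36.7
shift [ 0.062  0.386 -0.018] turn [ 0.001 -0.006 -0.002] rows 2.3
```

Emit:
play_rows(rows=[[[0.03,0.14,0],[0,0,0]],[[0.06,0.25,0],[0,0,0]],[[0.06,0.3,0],[0,0,0]],[[0.062,0.33,0],[0,0,0]],[[0.062,0.33,0],[0,0,0]],[[0.062,0.33,0],[0,0,0]],[[0.062,0.33,0],[0,0,0]]])

```text
time: 10.55
tool_pos: [0.558, 0.2803, 0.2327]
tcp_rot: [0.295, -3.127, 0.002]
wrist_force: [-0.5, 0.6, -1.0]
width: 0.559
grip_force: 36.7
```

```bash
python3 go.py .552 .2975 .0945 101
```

```text
t 10.55 pos [0.558  0.2803 0.2327] y-yaw 100.8 q [ 0.43  0.18  1.74 -0.    1.22 -1.33] F [-0.5  0.6 -1. ] Tz 0.03 w 0.559 g 36.7
shift [0.01  0.072 0.553] turn [-0.001 -0.001 -0.005] rows 3.3
```

Emit:
play_rows(rows=[[[0.01,0.07,0],[0,0,0]],[[0.01,0.07,0.05],[0,0,0]],[[0.01,0.07,0.1],[0,0,0]],[[0.01,0.07,0.2],[0,0,0]],[[0.01,0.07,0.3],[0,0,0]],[[0.01,0.07,0.4],[0,0,0]],[[0.01,0.07,0.48],[0,0,0]],[[0.01,0.07,0.53],[0,0,0]],[[0.01,0.07,0.55],[0,0,0]],[[0.01,0.07,0.555],[0,0,0]],[[0.01,0.07,0.555],[0,0,0]],[[0.01,0.07,0.555],[0,0,0]]])

```text
time: 11.55
tool_pos: [0.553, 0.2988, 0.0959]
tcp_rot: [-0.297, 3.125, 0.001]
wrist_force: [0.5, 0.6, -1.1]
width: 0.557
grip_force: 36.7
```

```bash
python3 go.py .552 .2975 .0915 101
```

```text
t 11.55 pos [0.553  0.2988 0.0959] y-yaw 100.9 q [ 0.46  0.31  1.85 -0.    0.98 -1.3 ] F [ 0.5  0.6 -1.1] Tz 0.03 w 0.557 g 36.7
shift [ 0.005 -0.004  0.017] turn [ 0.001  0.003 -0.003] rows 0.1
```

Emit:
play_rows(rows=[[[0,0,0.01],[0,0,0]],[[0,0,0.017],[0,0,0]],[[0,0,0.02],[0,0,0]],[[0,0,0.02],[0,0,0]],[[0,0,0.02],[0,0,0]]])

```text
time: 11.97
tool_pos: [0.5528, 0.299, 0.0915]
tcp_rot: [-0.298, 3.125, 0.001]
wrist_force: [-1.6, 0.2, 4.9]
width: 0.556
grip_force: 37.1
```

Emit:
play_rows(rows=[[[0,0,0],[0,0,0]],[[0,0,0],[0,0,0]],[[0,0,0],[0,0,0]],[[0,0,0],[0,0,0]],[[0,0,0],[0,0,0]],[[0,0,0],[0,0,0]],[[0,0,-0.05],[0,0,0]],[[0,0,-0.15],[0,0,0]],[[0,0,-0.3],[0,0,0]],[[0,0,-0.45],[0,0,0]],[[0,0,-0.6],[0,0,0]],[[0,0,-0.6],[0,0,0]]], claw=1)

```text
time: 12.97
tool_pos: [0.5563, 0.3007, 0.251]
tcp_rot: [-0.296, 3.112, 0.009]
wrist_force: [2.3, 1.1, 1.8]
width: 1.002
grip_force: 0.0
```

```bash
python3 go.py .5315 -.2628 .26 62; python3 - <<'E'
from workcell import bot,cams
import cv2,numpy as np
t=cams.read_camera("top")["image"][190:330,130:290,::-1];s=cams.read_camera("scene")["image"][160:300,330:490,::-1]
cv2.imwrite("pics/p4.png",cv2.resize(np.hstack([t,s]),None,fx=2.5,fy=2.5))
E
```

```text
t 12.97 pos [0.5563 0.3007 0.251 ] y-yaw 100.9 q [ 0.46  0.17  1.71  0.    1.24 -1.3 ] F [2.3 1.1 1.8] Tz 0.04 w 1.002 g 0.0
shift [ 0.522 -2.195 -0.054] turn [0.012 0.018 0.864] rows 13.5
```

View pics/p4.png

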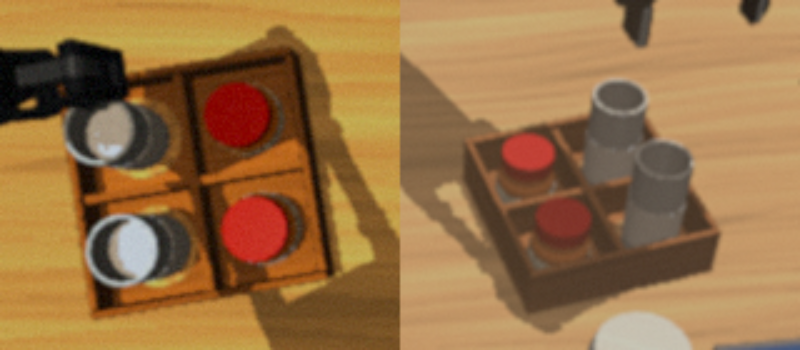

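Both tins stand upright in the two free cells, with rims near (100,130) and (125,248) in the left crop, and the jars have not moved. Next is the cap.

Emit:
play_rows(rows=[[[0.23,-0.98,0],[0,0,0.86]],[[0.23,-0.98,0],[0,0,0.86]],[[0.23,-0.98,0],[0,0,0.86]],[[0.23,-0.98,0],[0,0,0.86]],[[0.23,-0.98,0],[0,0,0.86]],[[0.23,-0.98,0],[0,0,0.86]],[[0.23,-0.98,0],[0,0,0.86]]])

```text
time: 13.65
tool_pos: [0.5398, 0.0407, 0.2378]
tcp_rot: [-0.766, -3.044, 0.007]
wrist_force: [0.9, 0.2, 0.3]
width: 1.005
grip_force: 0.0
```

```bash
python3 go.py .5315 -.2628 .26 62
```

```text
t 13.65 pos [0.5398 0.0407 0.2378] y-yaw 61.8 q [ 0.03  0.02  1.9  -0.    1.22 -1.05] F [0.9 0.2 0.3] Tz -0.02 w 1.005 g 0.0
shift [-0.545 -1.085 -0.084] turn [-0.006 -0.002 -0.005] rows 7.3
```

Emit:
play_rows(rows=[[[-0.5,-0.99,-0.1],[0,0,0]],[[-0.5,-0.99,-0.1],[0,0,0]],[[-0.5,-0.99,-0.1],[0,0,0]],[[-0.5,-0.99,-0.1],[0,0,0]],[[-0.5,-0.99,-0.1],[0,0,0]],[[-0.5,-0.99,-0.1],[0,0,0]],[[-0.5,-0.99,-0.1],[0,0,0]],[[-0.5,-0.99,-0.1],[0,0,0]],[[-0.5,-0.99,-0.1],[0,0,0]],[[-0.5,-0.99,-0.1],[0,0,0]],[[-0.5,-0.99,-0.1],[0,0,0]]])

```text
time: 14.57
tool_pos: [0.5361, -0.2287, 0.2634]
tcp_rot: [-0.753, -3.048, -0.001]
wrist_force: [0.1, -0.3, 0.6]
width: 0.998
grip_force: 0.0
```

```bash
python3 go.py .5315 -.2628 .26 62 .5315 -.2628 .171 62; python3 - <<'E'
from workcell import bot,cams
from geo import *
import cv2
s=bot.read_state();im=cams.read_camera("wrist")["image"];cv2.imwrite("pics/w5.png",im[:,:,::-1])
h=cv2.cvtColor(im,cv2.COLOR_RGB2HSV);m=cv2.inRange(h,(8,180,150),(18,255,255));m[:, :150]=0;m[:,500:]=0
n,l,st,ce=cv2.connectedComponentsWithStats(m);i=1+st[1:,4].argmax();print(st[i],ce[i])
r=cv2.minAreaRect(cv2.findContours((l==i).astype('uint8'),0,2)[0][0]);b=cv2.boxPoints(r);print(b)
P=np.array([wrist_atz(s,p,.173) for p in b]);print(P.round(4),P.mean(0).round(4))
E
```

```text
t 14.57 pos [ 0.5361 -0.2287  0.2634] y-yaw 62.2 q [-0.45  0.08  1.79  0.    1.27 -1.53] F [ 0.1 -0.3  0.6] Tz -0.01 w 0.998 g 0.0
shift [-0.047 -0.129  0.013] turn [ 0.001 -0.003  0.005] rows 0.8
t 14.57 pos [ 0.5361 -0.2287  0.2634] y-yaw 62.2 q [-0.45  0.08  1.79  0.    1.27 -1.53] F [ 0.1 -0.3  0.6] Tz -0.01 w 0.998 g 0.0
shift [-0.048 -0.129  0.369] turn [ 0.001 -0.003  0.005] rows 2.4
[ 252  240   27   72 1611] [265.39913097 274.97827436]
[[251.34314 240.16107]
 [274.5005  238.75757]
 [278.8683  310.82617]
 [255.71094 312.22968]]
[[ 0.5088 -0.2605  0.173 ]
 [ 0.5147 -0.2475  0.173 ]
 [ 0.5577 -0.2691  0.173 ]
 [ 0.5517 -0.2832  0.173 ]] [ 0.5332 -0.2651  0.173 ]
```

View pics/w5.png

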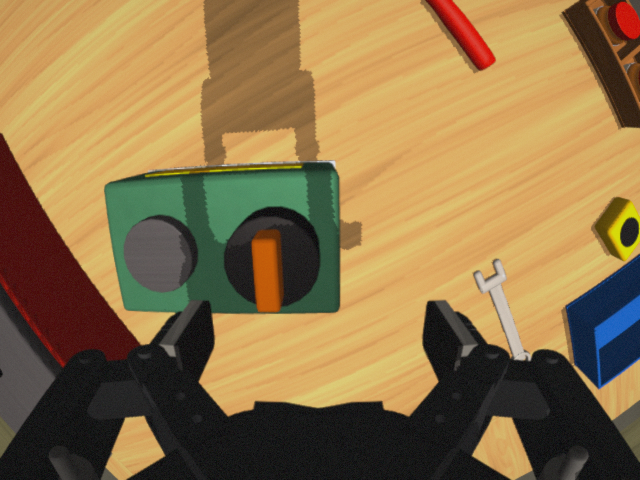

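The wrist view shows the orange bar centred at (265,275) with the fingers parallel to its faces. It agrees with the earlier fix to about 2 mm, so I'm centring and then descending.

Emit:
play_rows(rows=[[[-0.05,-0.13,0],[0,0,0]],[[-0.05,-0.13,0.1],[0,0,0]],[[-0.05,-0.13,0.1],[0,0,0]],[[-0.05,-0.13,0.1],[0,0,0]],[[-0.05,-0.13,0.1],[0,0,0]]])

```text
time: 15.03
tool_pos: [0.5324, -0.2635, 0.2396]
tcp_rot: [-0.753, -3.049, -0.001]
wrist_force: [-0.4, 0.2, 1.2]
width: 0.998
grip_force: 0.0
```

```bash
python3 go.py .532 -.2635 .172 62.3
```

```text
t 15.03 pos [ 0.5324 -0.2635  0.2396] y-yaw 62.2 q [-0.5   0.12  1.79  0.    1.23 -1.59] F [-0.4  0.2  1.2] Tz -0.01 w 0.998 g 0.0
shift [ 0.001 -0.001  0.27 ] turn [ 0.001 -0.001 -0.001] rows 1.6
```

Emit:
play_rows(rows=[[[0,0,0.08],[0,0,0]],[[0,0,0.16],[0,0,0]],[[0,0,0.22],[0,0,0]],[[0,0,0.265],[0,0,0]],[[0,0,0.265],[0,0,0]],[[0,0,0.265],[0,0,0]],[[0,0,0.265],[0,0,0]]])

```text
time: 15.62
tool_pos: [0.5332, -0.265, 0.1747]
tcp_rot: [0.755, 3.048, -0.001]
wrist_force: [0.2, -0.5, -0.2]
width: 0.996
grip_force: 0.0
```

Emit:
play_rows(rows=[[[0,0,0],[0,0,0]],[[0,0,0],[0,0,0]],[[0,0,0],[0,0,0]],[[0,0,0],[0,0,0]],[[0,0,0],[0,0,0]],[[0,0,0],[0,0,0]],[[0,0,0],[0,0,0]],[[0,0,0],[0,0,0]],[[0,0,0],[0,0,0]],[[0,0,0],[0,0,0]],[[0,0,0],[0,0,0]],[[0,0,0],[0,0,0]]], claw=-1, newtons=60)

```text
time: 16.62
tool_pos: [0.5326, -0.265, 0.1736]
tcp_rot: [0.755, 3.049, -0.0]
wrist_force: [1.2, -0.3, 2.8]
width: 0.174
grip_force: 59.7
```

```bash
python3 go.py .532 -.2635 .172 62.3
```

```text
t 16.62 pos [ 0.5326 -0.265   0.1736] y-yaw 62.2 q [-0.5   0.17  1.86 -0.    1.11 -1.59] F [ 1.2 -0.3  2.8] Tz 0.04 w 0.174 g 59.7
shift [0.005 0.004 0.006] turn [-0.     0.001 -0.003] rows 0.1
```

Emit:
play_rows(rows=[[[0,0,0],[0,0,0.08]],[[0,0,0],[0,0,0.16]],[[0,0,0],[0,0,0.24]],[[0,0,0],[0,0,0.32]],[[0,0,0],[0,0,0.4]],[[0,0,0],[0,0,0.48]],[[0,0,0],[0,0,0.48]]])

```text
time: 17.2
tool_pos: [0.5324, -0.2649, 0.1735]
tcp_rot: [1.316, 2.853, 0.0]
wrist_force: [-0.9, 0.2, 3.7]
width: 0.172
grip_force: 59.8
```

```bash
python3 go.py .5326 -.265 .1736 62.3
```

```text
t 17.2 pos [ 0.5324 -0.2649  0.1735] y-yaw 40.5 q [-0.5   0.17  1.86  0.    1.11 -1.21] F [-0.9  0.2  3.7] Tz -0.1 w 0.172 g 59.8
shift [-0.001  0.    -0.   ] turn [ 0.     0.    -0.485] rows 3.0
```

It turns freely with almost no torque, so clockwise is the right way. Continuing to 75 degrees.

Emit:
play_rows(rows=[[[0,0,0],[0,0,0.1]],[[0,0,0],[0,0,0.2]],[[0,0,0],[0,0,0.3]],[[0,0,0],[0,0,0.4]],[[0,0,0],[0,0,0.5]],[[0,0,0],[0,0,0.6]],[[0,0,0],[0,0,0.6]]])

```text
time: 17.78
tool_pos: [0.5324, -0.2649, 0.1735]
tcp_rot: [1.944, 2.468, 0.0]
wrist_force: [0.5, 0.0, 4.6]
width: 0.168
grip_force: 59.9
```

Emit:
play_rows(rows=[[[0,0,0],[0,0,0.1]],[[0,0,0],[0,0,0.2]],[[0,0,0],[0,0,0.3]],[[0,0,0],[0,0,0.4]],[[0,0,0],[0,0,0.5]],[[0,0,0],[0,0,0.59]],[[0,0,0],[0,0,0.59]],[[0,0,0],[0,0,0.59]]])

```text
time: 18.45
tool_pos: [0.5325, -0.2649, 0.1736]
tcp_rot: [2.454, 1.961, 0.0]
wrist_force: [-0.7, 0.0, 4.2]
width: 0.172
grip_force: 59.9
```

```bash
python3 go.py .5326 -.265 .1736 -13
```

```text
t 18.45 pos [ 0.5325 -0.2649  0.1736] y-yaw -12.8 q [-0.5   0.17  1.86  0.    1.11 -0.28] F [-0.7  0.   4.2] Tz -0.04 w 0.172 g 59.9
shift [-0.     0.001 -0.   ] turn [ 0.001 -0.     0.005] rows 0.0
```

Lifting.

Emit:
play_rows(rows=[[[0,0,-0.02],[0,0,0]],[[0,0,-0.05],[0,0,0]],[[0,0,-0.1],[0,0,0]],[[0,0,-0.15],[0,0,0]],[[0,0,-0.2],[0,0,0]],[[0,0,-0.25],[0,0,0]],[[0,0,-0.3],[0,0,0]],[[0,0,-0.34],[0,0,0]],[[0,0,-0.36],[0,0,0]],[[0,0,-0.36],[0,0,0]],[[0,0,-0.36],[0,0,0]],[[0,0,-0.36],[0,0,0]],[[0,0,-0.36],[0,0,0]],[[0,0,-0.36],[0,0,0]],[[0,0,-0.36],[0,0,0]]])

```text
time: 19.7
tool_pos: [0.532, -0.2647, 0.2624]
tcp_rot: [-2.457, -1.955, 0.001]
wrist_force: [0.6, -1.0, -1.2]
width: 0.171
grip_force: 59.2
```

```bash
python3 go.py .5326 -.265 .26 -13; python3 - <<'E'
from workcell import bot,cams
import cv2
s=cams.read_camera("scene")["image"][100:340,60:480,::-1]
cv2.imwrite("pics/p6.png",cv2.resize(s,None,fx=1.9,fy=1.9))
E
```

```text
t 19.7 pos [ 0.532  -0.2647  0.2624] y-yaw -13.0 q [-0.5   0.11  1.77  0.    1.27 -0.28] F [ 0.6 -1.  -1.2] Tz 0.03 w 0.171 g 59.2
shift [-0.001  0.003  0.01 ] turn [-0.002 -0.     0.   ] rows 0.1
```

View pics/p6.png

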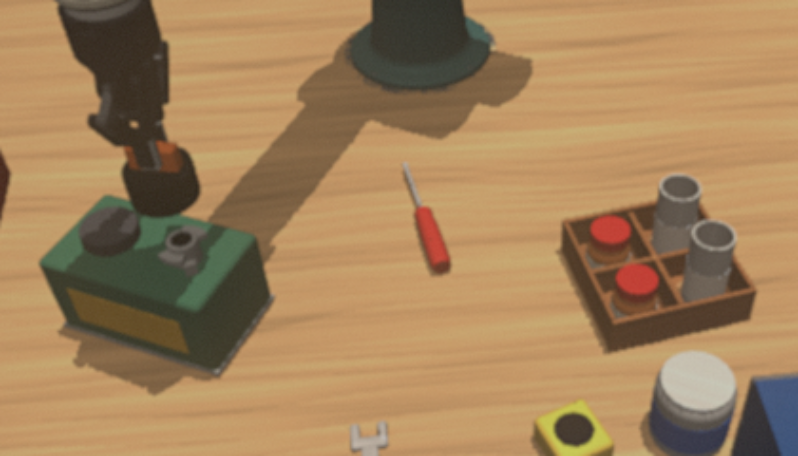

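The cap is held level at (160,175) in the crop, well above the bare neck at (183,245). Both tins stand in the crate.

```bash
python3 -c "
from workcell import bot
print(bot.finish_job())"
```

```text
the job is handed in; nothing more can be done
None
```

The job is handed in, though no verdict came back: both tins stand upright and released in the two free crate cells, and the cap came off with a 75-degree clockwise turn (left-handed thread) and is held level about 9 cm above its seat.

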